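# Load the medicine caddy for the kennel round

### The job

Load the white caddy for the kennel round: from the near end of the table take the dropper bottle, the brown tablet bottle, the blue-capped powder jar and the upright blue carton (their likes behind the green bowls are spare stock), and seat each upright, right down on the floor of the caddy insert made for its size and shape. Keep them upright all the way, since the caps are only lightly closed. Leave the short amber vial with the flat cap and the white carton lying on its side where they are; they are not due on this round.

Things in the scene. Friction and masses are not known exactly. Their poses are not given: they have to be found in the camera images.
- dropper_bottle: small round brown dropper bottle, standing on the table at the robot's right: body 33 mm across up to 70 mm height, then a narrower black collar and a thin black rubber bulb, 102 mm tall in all; 70 g. Grip the body about 55 mm up. Origin: centre of its underside, z up.
- tablet_bottle: round dark brown tablet bottle with a ribbed white cap, standing on the table: body 51 mm across up to 85 mm height, cap 42 mm across, 110 mm tall in all; 90 g. Origin: centre of its underside, z up.
- jar: wide white round powder jar with a blue screw cap, standing on the table: body 64 mm across up to 75 mm height, cap 67 mm across, 91 mm tall in all; 120 g. Origin: centre of its underside, z up.
- carton: upright dark blue cardboard carton, standing on the table, 40 mm (its x) x 52 mm (its y) x 88 mm tall; 60 g; rigid. Origin: centre of its underside, z up.
- insert_small: fixed grey drop-in insert in a bay of the white 4-bay caddy (2 x 2 bays 96 mm apart, walls below 38 mm) on the bench at left; bays change. Origin: centre of the underside of its 86 mm square foot plate, 6 mm over the bench; x, y along plate edges, z up. Inner floor 4 mm, rim 31 mm above origin. Round cup for the dropper bottle, inside 39 mm wide, from 14 mm up flaring to 51 mm. Smallest.
- insert_medium: fixed grey drop-in insert in a bay of the white 4-bay caddy (2 x 2 bays 96 mm apart, walls below 38 mm) on the bench at left; bays change. Origin: centre of the underside of its 86 mm square foot plate, 6 mm over the bench; x, y along plate edges, z up. Inner floor 4 mm, rim 31 mm above origin. Round cup for the tablet bottle, inside 57 mm wide, from 14 mm up flaring to 69 mm.
- insert_large: fixed grey drop-in insert in a bay of the white 4-bay caddy (2 x 2 bays 96 mm apart, walls below 38 mm) on the bench at left; bays change. Origin: centre of the underside of its 86 mm square foot plate, 6 mm over the bench; x, y along plate edges, z up. Inner floor 4 mm, rim 31 mm above origin. Round cup for the powder jar, inside 71 mm wide, from 14 mm up flaring to 83 mm. Largest.
- insert_oblong: fixed grey drop-in insert in a bay of the white 4-bay caddy (2 x 2 bays 96 mm apart, walls below 38 mm) on the bench at left; bays change. Origin: centre of the underside of its 86 mm square foot plate, 6 mm over the bench; x, y along plate edges, z up. Inner floor 4 mm, rim 31 mm above origin. Rectangular pocket for the blue carton, inside 46 mm (x) x 58 mm (y), from 14 mm up flaring to 58 x 70.
- flat_cap_vial: bystander: short amber vial with a flat black cap and no dropper bulb, 32 mm across, 67 mm tall, standing among the medicines on the table. Origin: centre of its underside, z up.
- lying_carton: bystander: white carton lying flat on the table, 42 mm (its x) x 115 mm (its y) x 34 mm high. Origin: centre of its underside, z up.
Mind the look-alikes: they are no part of the job. Of the things shaped like the carton, the blue one is meant.

How it is judged (in metres and radians):
At the end, for the whole second after the job is handed in: Each of the four medicines stands upright (0.12 rad) and at rest on the floor (4 mm) of its own insert, within 8 mm of its centre: dropper bottle smallest cup, tablet bottle middle cup, jar largest cup, carton the rectangular pocket; amber vial and lying carton within 30 mm of their places (horizontal distance between dropper_bottle and insert_small below 0.008 m and z of dropper_bottle in the frame of insert_small between 0 and 0.008 m and angle between each of dropper_bottle, tablet_bottle, jar, carton's own z axis and vertical below 0.12 rad and linear speed of each of dropper_bottle, tablet_bottle, jar, carton below 0.02 m/s and horizontal distance between tablet_bottle and insert_medium below 0.008 m and z of tablet_bottle in the frame of insert_medium between 0 and 0.008 m and horizontal distance between jar and insert_large below 0.008 m and z of jar in the frame of insert_large between 0 and 0.008 m and horizontal distance between carton and insert_oblong below 0.008 m and z of carton in the frame of insert_oblong between 0 and 0.008 m and angle between the x axis of carton and the x axis of insert_oblong, either way round below 0.2 rad and distance of each of flat_cap_vial, lying_carton from where it was at the start of the episode below 0.03 m); the robot touches nothing.
It fails at once if the dropper bottle was tipped over (more than 0.6 rad) (angle between dropper_bottle's own z axis and vertical above 0.6 rad).
It fails at once if the tablet bottle was tipped over (more than 0.6 rad) (angle between tablet_bottle's own z axis and vertical above 0.6 rad).
It fails at once if the powder jar was tipped over (more than 0.6 rad) (angle between jar's own z axis and vertical above 0.6 rad).
It fails at once if the blue carton was tipped over (more than 0.6 rad) (angle between carton's own z axis and vertical above 0.6 rad).
It fails at once if the amber vial or the lying white carton was moved out of its place or upset (distance of any of flat_cap_vial, lying_carton from where it was at the start of the episode above 0.06 m or angle between flat_cap_vial's own z axis and vertical above 0.6 rad).
It also fails if it takes over 112 s, if anything falls off the work surface, if the arm or the gripper's body presses on something with over 40 N, if the wrist force passes 120 N, or if a joint passes its speed limit or range.

### The arm

A 6-joint arm with a two-finger parallel gripper is mounted at the origin on a cart in front of the work surface, level with it; the furniture and walls round the work are solid. World frame = base frame: x ahead of the robot, y to its left, z up, the work surface at z = 0. Lengths are in m, angles in degrees, forces in N, time in s.
With the tool pointing down it reaches from about 0.4 to 0.825 m from the base axis. Payload 7 kg.
Tool frame: the origin (TCP) lies midway between the tips of the shut fingers; the grasp point (between the pads) lies 19 mm behind it; z points along the fingers, y is the line along which they close (so a half turn about z gives the same grasp; the last joint's range is limited). The gripper opens to 88 mm and grips with 3 to 60 N. Pads are 19 mm wide; open, the fingers measure 130 mm over their backs; the gripper's body (78 mm by 193 mm) begins 47 mm behind the grasp point.
Start: joints at [-56.201, 20.546, 0.682, 0, -70.136, -16.507], TCP at [0.201, -0.644, 0.202] pointing down, gripper open.
Joint ranges: [-176.03, 176.03], [-82.01, 121.73], [-58.28, 71.71], [-173.87, 95.51], [-174.79, -0.11], [-173.66, 173.66]. Speed limits (degrees/s): [136.94, 136.94, 172.46, 180, 180, 180].

### API

Orientations are given as a 3x3 rotation matrix whose columns are the frame's x, y, z axes.
In Python, from rig import robot gives the robot as it stands. Calls block until the motion is done:
- robot.goto(position, orientation): joint-space move of the TCP to a pose.
- robot.servo_line(position, ori=None, speed=0.15): straight line of the TCP; ori=None keeps the orientation; speed is the mean speed in m/s.
- robot.movej(angles): joint-space move.
- robot.move_gripper(opening): opening from 0.0 (shut) to 1.0 (fully open); the grip force is fixed at half the most; returns when the fingers have stopped.
- robot.dwell(seconds).
- robot.ik(position, orientation): joint angles nearest the present ones, or None.
- robot.grab_frame(name): name is "scene" or "top"; returns (picture, depth): 384x512x3 uint8, red, green, blue; 384x512 float32, m along the optical axis (not along the pixel's ray), 0 where there is no reading.
- robot.camera_info(name): a dict with "vfov" (degrees; the focal length in pixels is half the picture's height over the tangent of half this angle, whatever the lens; pixels are square), "cx", "cy" (the principal point, pixels), "view" (4x4, takes a point from world to camera coordinates). Camera axes: x right, y down, z forward; pixel columns grow to the right and rows downward; lengths in m; the calibration is good to about 2 mm. A picture is of the moment at which its call begins. camera_info takes no time and is no camera call.
A pose or a line that the arm cannot do raises robot.Unreachable and nothing moves.
- robot.job_done(): hands the job in; it is judged then, once.
Readings, each from a call of its own:
- robot.read_t(): time.
- robot.read_qpos(): joint angles.
- robot.read_qvel(): joint speeds.
- robot.read_effort(): joint torques, N m.
- robot.read_position(): TCP position.
- robot.read_tcp_rot(): TCP orientation.
- robot.read_force(): force on the tool from outside, world axes, zero at the start.
- robot.read_ft_torque(): the same for the moment, N m.
- robot.read_grip_width(): opening from 0.0 (shut) to 1.0 (fully open).
- robot.read_finger_force(): force on a finger pad.
Only numpy, scipy, OpenCV 4.12 (cv2) and the standard library are available. Lean on these libraries where they do the work, as an engineer would, in place of code of your own. Each camera call takes 0.05 s, during which the arm holds its last target. There are 200 camera calls.

## Working session

There is one attempt and no reset: what is moved stays moved. The work goes in short steps, each a Python script; the robot and the scene stay as the last script left them, time stands still between calls to the robot, and variables do not carry over. Pictures are saved under pics/ and viewed, at most 14 in all, crops included, and the job is handed in when it is done.

```bash
ls; mkdir -p pics
python3 - <<'E'
from rig import robot
import cv2,numpy as np
for n in("scene","top"):
    p,d=robot.grab_frame(n); cv2.imwrite(f"pics/{n}0.png",p[:,:,::-1]); np.savez(f"{n}0.npz",p=p,d=d)
    print(n,robot.camera_info(n),(d>0).mean())
print(robot.read_t(),robot.read_tcp_rot())
E
```

```text
pics
scene {'vfov': 57.842095772607, 'cx': 259.18271969770433, 'cy': 189.08563451843054, 'view': array([[ 0.95762887,  0.28701258, -0.02388994, -0.50527253],
       [ 0.11372326, -0.45304049, -0.88420661, -0.03187348],
       [-0.26460153,  0.84402494, -0.46648466,  1.46776087],
       [ 0.        ,  0.        ,  0.        ,  1.        ]])} 0.99591064453125
top {'vfov': 48.63044573147143, 'cx': 253.65098504895408, 'cy': 200.80288859705348, 'view': array([[-0.29622626, -0.9550979 ,  0.00616543,  0.1320811 ],
       [-0.91831551,  0.28303161, -0.27674851,  0.51446586],
       [ 0.26257691, -0.08764198, -0.9609226 ,  1.56446922],
       [ 0.        ,  0.        ,  0.        ,  1.        ]])} 0.9959208170572916
0.1 [[-9.54848090e-01 -2.97093869e-01 -5.98062673e-04]
 [-2.97094432e-01  9.54847064e-01  1.40841647e-03]
 [ 1.52626489e-04  1.52250487e-03 -9.99998829e-01]]
```

View pics/scene0.png

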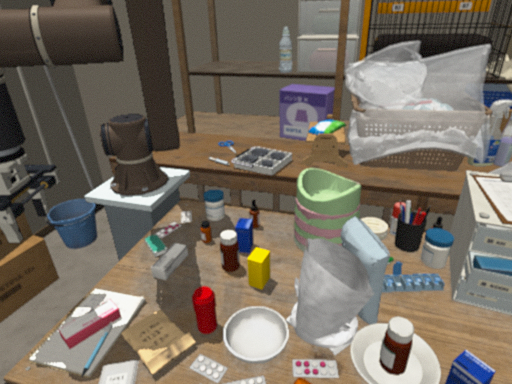

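View pics/top0.png

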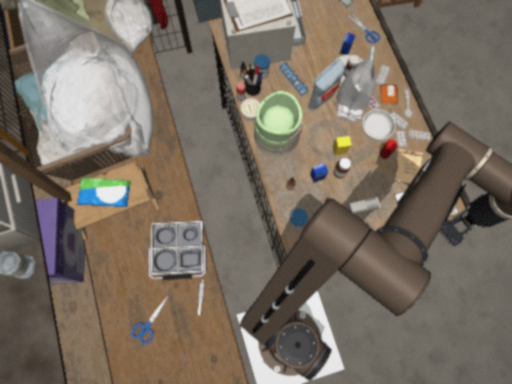

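The scene view shows the medicines: jar (215,205), amber vial (206,232), dropper (255,215), blue carton (245,235), tablet bottle (230,250), white carton (169,261). The caddy is at (262,160). In the top view the caddy is at (178,250) and the medicines are around (320,180). I'll enlarge both.

```bash
cat > h.py <<'E'
import numpy as np,cv2
from rig import robot
def cam(n):
    c=robot.camera_info(n); f=192/np.tan(np.radians(c["vfov"]/2)); return f,c["cx"],c["cy"],np.array(c["view"])
def ray(n,u,v):
    f,cx,cy,V=cam(n); R,t=V[:3,:3],V[:3,3]
    return -R.T@t, R.T@np.array([(u-cx)/f,(v-cy)/f,1.])
def onz(n,u,v,z):
    o,d=ray(n,u,v); return o+d*(z-o[2])/d[2]
def cloud(n,d):
    f,cx,cy,V=cam(n); v,u=np.mgrid[:384,:512]
    P=np.stack([(u-cx)/f*d,(v-cy)/f*d,d],-1)
    return (P-V[:3,3])@V[:3,:3]
def proj(n,P):
    f,cx,cy,V=cam(n); q=np.asarray(P)@V[:3,:3].T+V[:3,3]; return np.stack([q[...,0]/q[...,2]*f+cx,q[...,1]/q[...,2]*f+cy],-1)
E
python3 - <<'E'
from h import *
S=np.load("scene0.npz");T=np.load("top0.npz")
def crop(a,x,y,w,h,k): return cv2.resize(a[y:y+h,x:x+w,::-1],None,fx=k,fy=k,interpolation=cv2.INTER_CUBIC)
a=np.hstack([crop(S['p'],150,180,130,100,3),crop(T['p'],270,130,130,100,3)])
b=np.hstack([crop(S['p'],225,138,78,45,5),crop(T['p'],140,210,78,80,5)[:300]]) 
b2=np.zeros((400,780,3),np.uint8)
s=crop(S['p'],225,138,78,45,5);t=crop(T['p'],140,212,78,58,5);b2[:s.shape[0],:390]=s;b2[:t.shape[0],390:]=t
cv2.imwrite("pics/c1.png",np.vstack([a,b2[:290]]))
# height of stuff
for n,D in(("scene",S),("top",T)):
    P=cloud(n,D['d'])
    for nm,uv in dict(scene=dict(jar=(215,194),vial=(206,224),drop=(255,215),carton=(245,222),tab=(230,235),white=(169,258),caddy=(262,160),bench=(215,150)),top=dict(caddy=(178,250),bench=(170,290),jar=(299,216),carton=(319,171),tab=(344,163),white=(365,205),yellow=(343,143),rail=(255,170),bowl=(262,120),pots=(297,90)))[n].items():
        print(n,nm,P[uv[1],uv[0]].round(3))
E
```

```text
Traceback (most recent call last):
ValueError: all the input array dimensions except for the concatenation axis must match exactly, but along dimension 0, the array at index 0 has size 225 and the array at index 1 has size 300
```

Run:
```python
from h import *
S=np.load("scene0.npz");T=np.load("top0.npz")
def crop(a,x,y,w,h,k): return cv2.resize(a[y:y+h,x:x+w,::-1],None,fx=k,fy=k,interpolation=cv2.INTER_CUBIC)
a=np.hstack([crop(S['p'],150,180,130,100,3),crop(T['p'],270,130,130,100,3)])
b2=np.zeros((400,780,3),np.uint8)
s=crop(S['p'],225,138,78,45,5);t=crop(T['p'],140,218,78,58,5);b2[:s.shape[0],:390]=s;b2[:t.shape[0],390:]=t
cv2.imwrite("pics/c1.png",np.vstack([a,b2[:290]]))
for n,D in(("scene",S),("top",T)):
    P=cloud(n,D['d'])
    for nm,uv in dict(scene=dict(jar=(215,194),vial=(206,224),drop=(255,215),carton=(245,222),tab=(230,235),white=(169,258),caddy=(262,160),bench=(215,150)),top=dict(caddy=(178,250),bench=(170,290),jar=(299,216),carton=(319,171),tab=(344,163),white=(365,205),yellow=(343,143),rail=(255,170),bowl=(262,120),pots=(297,90)))[n].items():
        print(n,nm,P[uv[1],uv[0]].round(3))
```

```text
scene jar [ 0.428 -0.175  0.09 ]
scene vial [ 0.456 -0.316  0.065]
scene drop [ 0.578 -0.21   0.052]
scene carton [ 0.579 -0.308  0.088]
scene tab [ 0.572 -0.409  0.11 ]
scene white [ 0.403 -0.454  0.032]
scene caddy [0.454 0.293 0.022]
scene bench [ 0.168  0.414 -0.001]
top caddy [0.444 0.307 0.011]
top bench [ 0.308  0.376 -0.005]
top jar [ 0.418 -0.17   0.091]
top carton [ 0.567 -0.303  0.088]
top tab [ 0.562 -0.4    0.111]
top white [ 0.396 -0.444  0.031]
top yellow [ 0.65  -0.434  0.089]
top rail [ 0.94  -0.167 -0.762]
top bowl [ 0.814 -0.147  0.143]
top pots [ 0.976 -0.363 -0.003]
```

View pics/c1.png

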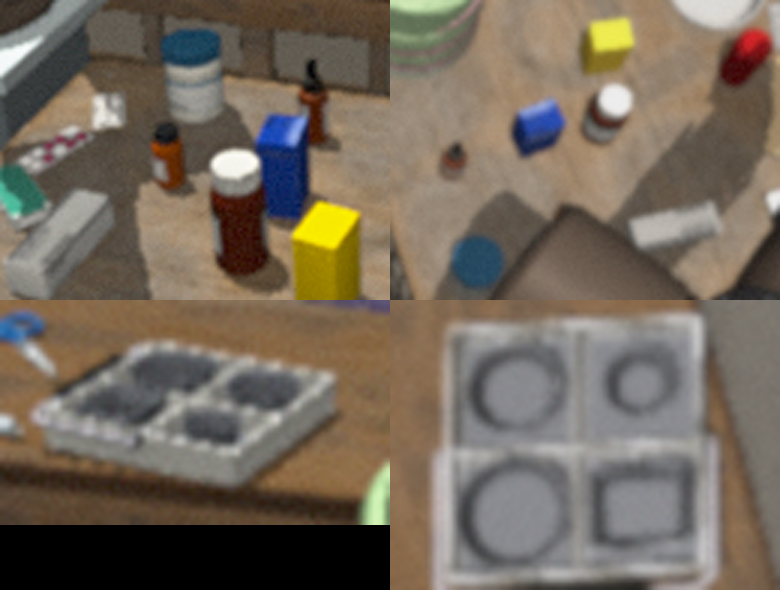

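The crop shows the bays in the top view: medium at upper left, small at upper right, large at lower left, and oblong at lower right with its long side horizontal. The dropper is at about (291,183). Next I'll measure the poses from both views using colour masks and depth.

```bash
cat > loc.py <<'E'
from h import *
S=np.load("scene0.npz");T=np.load("top0.npz")
C={'scene':cloud('scene',S['d']),'top':cloud('top',T['d'])}; I={'scene':S['p'],'top':T['p']}
def near(n,c,r,z0,z1):
    P=C[n]; return (np.hypot(P[...,0]-c[0],P[...,1]-c[1])<r)&(P[...,2]>z0)&(P[...,2]<z1)
def up(n,m,z):
    v,u=np.nonzero(m); return np.array([onz(n,a,b,z)[:2] for a,b in zip(u,v)])
E
python3 - <<'E'
from loc import *
for nm,c,z in(("jar",(.42,-.17),.091),("tab",(.566,-.404),.110),("carton",(.57,-.305),.088),("vial",(.456,-.316),.067),("yellow",(.65,-.434),.089),("white",(.396,-.444),.034)):
    for n in C:
        m=near(n,c,.07,z-.007,z+.007)
        if m.sum()<4: print(nm,n,'few'); continue
        q=up(n,m,z); r=cv2.minAreaRect((q*1000).astype(np.float32))
        print(nm,n,m.sum(),q.mean(0).round(4),((q.max(0)+q.min(0))/2).round(4),'rect',np.round(r[0]),np.round(r[1]),round(r[2],1))
# dropper: columns by height
for n in C:
    for a,b in((.02,.045),(.045,.07),(.07,.11)):
        m=near(n,(.575,-.21),.05,a,b); P=C[n][m]; 
        if m.sum(): print('drop',n,a,m.sum(),np.median(P,0).round(4),P.min(0).round(3),P.max(0).round(3))
# caddy
for n in C:
    m=near(n,(.45,.3),.16,.02,.06); P=C[n][m]; r=cv2.minAreaRect((P[:,:2]*1000).astype(np.float32)); print('caddy',n,m.sum(),r,P[:,2].max())
    P=C[n]; f=near(n,(.45,.3),.12,.003,.018); k,l,st,ce=cv2.connectedComponentsWithStats(f.astype(np.uint8))
    for i in range(1,k):
        if st[i,4]>15:
            q=up(n,l==i,.010); r=cv2.minAreaRect((q*1000).astype(np.float32)); print(n,ce[i].round(1),st[i,4],q.mean(0).round(4),np.round(r[1]),round(r[2],1))
E
```

```text
jar scene 170 [ 0.4247 -0.1806] [ 0.4233 -0.1804] rect [ 424. -181.] [66. 63.] 14.3
jar top 219 [ 0.4173 -0.1683] [ 0.4172 -0.168 ] rect [ 419. -168.] [65. 62.] 72.8
tab scene 139 [ 0.5688 -0.4122] [ 0.5688 -0.4127] rect [ 568. -411.] [41. 47.] 33.9
tab top 84 [ 0.5631 -0.4038] [ 0.5632 -0.4046] rect [ 564. -403.] [38. 41.] 27.8
carton scene 168 [ 0.5789 -0.3196] [ 0.5786 -0.3189] rect [ 579. -319.] [41. 60.] 4.1
carton top 130 [ 0.5735 -0.3102] [ 0.5734 -0.3095] rect [ 574. -310.] [43. 53.] 3.6
vial scene 43 [ 0.4529 -0.3159] [ 0.4533 -0.3161] rect [ 453. -317.] [25. 27.] 14.6
vial top 4 [ 0.4563 -0.3065] [ 0.4565 -0.3062] rect [ 457. -306.] [ 3. 13.] 1.7
yellow scene 261 [ 0.6563 -0.4451] [ 0.6331 -0.4385] rect [ 631. -441.] [ 59. 108.] 76.9
yellow top 106 [ 0.6569 -0.4377] [ 0.6571 -0.4376] rect [ 657. -438.] [52. 43.] 82.3
white scene 450 [ 0.4033 -0.4533] [ 0.4032 -0.4504] rect [ 404. -451.] [120.  47.] 86.4
white top 285 [ 0.3974 -0.4426] [ 0.3971 -0.443 ] rect [ 397. -442.] [116.  43.] 85.7
drop scene 0.02 52 [ 0.5782 -0.2062  0.0348] [ 0.559 -0.212  0.021] [ 0.587 -0.194  0.0
[... 1130 characters left out ...]
.4916 0.2499] [37. 36.] 29.7
top [206.  237.6] 19 [0.4597 0.1906] [50.  7.] 0.1Traceback (most recent call last):
  File "<stdin>", line 19, in <module>
  File "loc.py", line 7, in up
    v,u=np.nonzero(m); return np.array([onz(n,a,b,z)[:2] for a,b in zip(u,v)])
                                        ~~~^^^^^^^^^
  File "h.py", line 9, in onz
    o,d=ray(n,u,v); return o+d*(z-o[2])/d[2]
        ~~~^^^^^^^
  File "h.py", line 6, in ray
    f,cx,cy,V=cam(n); R,t=V[:3,:3],V[:3,3]
              ~~~^^^
  File "h.py", line 4, in cam
    c=robot.camera_info(n); f=192/np.tan(np.radians(c["vfov"]/2)); return f,c["cx"],c["cy"],np.array(c["view"])
ValueError: time passes only in moves, steps and waits
```

The two views disagree by about 8 mm. Part of that is bias from side faces in the masks. I'll check both cameras against the gripper at known poses, one over the table and one near the caddy.

```bash
sed -i 's/^def cam/import functools\n@functools.cache\ndef cam/' h.py
cat >> h.py <<'E'
def down(a):
    """tool pointing down, fingers closing along the world direction a (deg)"""
    a=np.radians(a); y=np.array([np.cos(a),np.sin(a),0]); z=np.array([0,0,-1.]); return np.stack([np.cross(y,z),y,z],1)
E
python3 - <<'E'
from h import *
def shot(k):
    for n in("scene","top"):
        p,d=robot.grab_frame(n); np.savez(f"{n}{k}.npz",p=p,d=d)
    print(robot.read_t(),robot.read_position(),robot.read_tcp_rot()[:,1].round(4),robot.read_qpos())
robot.goto([.47,-.24,.16],down(0)); shot('A')
robot.goto([.60,.15,.16],down(0)); shot('B')
def crop(a,c,k=6):
    x,y=[int(v) for v in c]; x=max(0,x-32);y=max(0,y-25); b=a[y:y+50,x:x+65,::-1]; return cv2.resize(b,(390,300),interpolation=cv2.INTER_CUBIC),(x,y)
rows=[]
for k,t in(('A',[.47,-.24,.16]),('B',[.60,.15,.16])):
    r=[]
    for n in("scene","top"):
        c=proj(n,t); im,o=crop(np.load(f"{n}{k}.npz")['p'],c); print(k,n,c,o)
        for s in(0,-1,1):
            q=proj(n,np.array(t)+[s*.044,0,0]); q=((q-o+.5)*6).astype(int); cv2.circle(im,q.tolist(),3,(0,255,0) if s else (0,0,255),1)
        r.append(im)
    rows.append(np.hstack(r))
cv2.imwrite("pics/tip.png",np.vstack(rows))
E
```

```text
Traceback (most recent call last):
rig.Unreachable: the arm cannot take that pose within its joint ranges
```

Run:
```python
from h import *
for p in([.47,-.24,.16],[.6,.15,.16],[.45,-.2,.1],[.45,.3,.1]):
  for a in range(0,360,30):
    q=robot.ik(p,down(a)); print(p,a,None if q is None else np.round(q))
```

```text
[0.47, -0.24, 0.16] 0 None
[0.47, -0.24, 0.16] 30 [  -6.    9.  -21.    0.  -60. -144.]
[0.47, -0.24, 0.16] 60 [  -6.    9.  -21.    0.  -60. -114.]
[0.47, -0.24, 0.16] 90 [ -6.   9. -21.   0. -60. -84.]
[0.47, -0.24, 0.16] 120 [ -6.   9. -21.   0. -60. -54.]
[0.47, -0.24, 0.16] 150 [ -6.   9. -21.   0. -60. -24.]
[0.47, -0.24, 0.16] 180 [ -6.   9. -21.   0. -60.   6.]
[0.47, -0.24, 0.16] 210 [ -6.   9. -21.   0. -60.  36.]
[0.47, -0.24, 0.16] 240 [ -6.   9. -21.   0. -60.  66.]
[0.47, -0.24, 0.16] 270 [ -6.   9. -21.   0. -60.  96.]
[0.47, -0.24, 0.16] 300 [ -6.   9. -21.   0. -60. 126.]
[0.47, -0.24, 0.16] 330 [ -6.   9. -21.   0. -60. 156.]
[0.6, 0.15, 0.16] 0 [ 32.  17. -10.   0. -63. 148.]
[0.6, 0.15, 0.16] 30 None
[0.6, 0.15, 0.16] 60 [  32.   17.  -10.    0.  -63. -152.]
[0.6, 0.15, 0.16] 90 [  32.   17.  -10.    0.  -63. -122.]
[0.6, 0.15, 0.16] 120 [ 32.  17. -10.   0. -63. -92.]
[0.6, 0.15, 0.16] 150 [ 32.  17. -10.   0. -63. -62.]
[0.6, 0.15, 0.16] 180 [ 32.  17. -10.   0. -63. -32.]
[0.6, 0.15, 0.16] 210 [ 32.  17. -10.   0. -63.  -2.]
[0.6, 0.15, 0.16] 240 [ 32.  17. -10
[... 723 characters left out ...]
 -1.   9. -30.   0. -51. 121.]
[0.45, -0.2, 0.1] 330 [ -1.   9. -30.   0. -51. 151.]
[0.45, 0.3, 0.1] 0 [ 54.  13. -24.   0. -53. 126.]
[0.45, 0.3, 0.1] 30 [ 54.  13. -24.   0. -53. 156.]
[0.45, 0.3, 0.1] 60 None
[0.45, 0.3, 0.1] 90 [  54.   13.  -24.    0.  -53. -144.]
[0.45, 0.3, 0.1] 120 [  54.   13.  -24.    0.  -53. -114.]
[0.45, 0.3, 0.1] 150 [ 54.  13. -24.   0. -53. -84.]
[0.45, 0.3, 0.1] 180 [ 54.  13. -24.   0. -53. -54.]
[0.45, 0.3, 0.1] 210 [ 54.  13. -24.   0. -53. -24.]
[0.45, 0.3, 0.1] 240 [ 54.  13. -24.   0. -53.   6.]
[0.45, 0.3, 0.1] 270 [ 54.  13. -24.   0. -53.  36.]
[0.45, 0.3, 0.1] 300 [ 54.  13. -24.   0. -53.  66.]
[0.45, 0.3, 0.1] 330 [ 54.  13. -24.   0. -53.  96.]
```

Run:
```python
from h import *
def shot(k):
    for n in("scene","top"):
        p,d=robot.grab_frame(n); np.savez(f"{n}{k}.npz",p=p,d=d)
    print(robot.read_t(),robot.read_position(),robot.read_tcp_rot()[:,1].round(4))
robot.goto([.47,-.24,.16],down(180)); shot('A')
robot.goto([.60,.15,.16],down(180)); shot('B')
def crop(a,c):
    x,y=[int(v) for v in c]; x=max(0,x-32);y=max(0,y-25); b=a[y:y+50,x:x+65,::-1]; return cv2.resize(b,(390,300),interpolation=cv2.INTER_CUBIC),(x,y)
rows=[]
for k,t in(('A',[.47,-.24,.16]),('B',[.60,.15,.16])):
    r=[]
    for n in("scene","top"):
        c=proj(n,t); im,o=crop(np.load(f"{n}{k}.npz")['p'],c); print(k,n,c,o)
        for s in(0,-1,1):
            q=proj(n,np.array(t)+[s*.044,0,0]); q=((q-o+.5)*6).astype(int); cv2.circle(im,q.tolist(),3,(0,255,0) if s else (0,0,255),1)
        r.append(im)
    rows.append(np.hstack(r))
cv2.imwrite("pics/tip.png",np.vstack(rows))
```

```text
1.975 [ 0.46982969 -0.24076615  0.15996208] [-1.0e+00  1.6e-03  1.0e-04]
3.5917 [0.60007662 0.14873581 0.16020784] [-1.0e+00  1.5e-03 -1.0e-04]
A scene [217.49866447 185.44600193] (185, 160)
A top [314.60090599 192.78339292] (282, 167)
B scene [286.8955879  144.89472641] (254, 119)
B top [202.29894804 190.3242967 ] (170, 165)
```

View pics/tip.png

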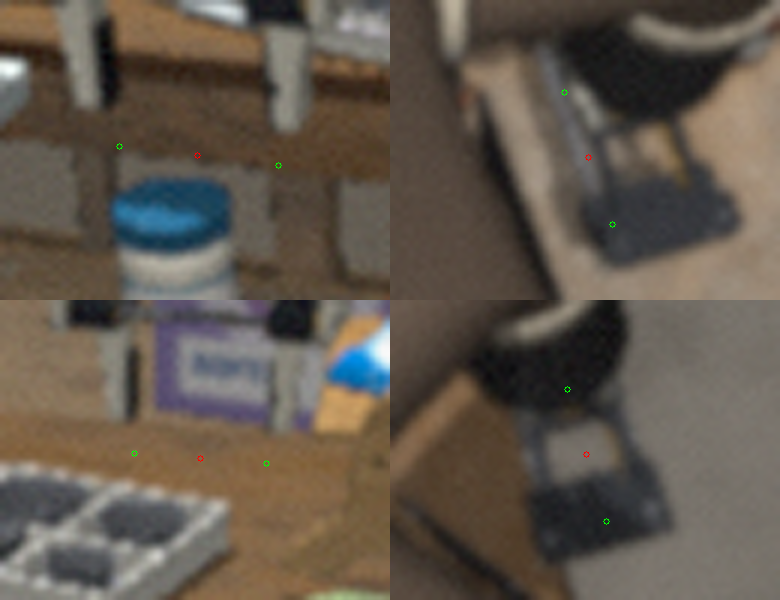

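Scene projection agrees with the fingertips horizontally. The open tips sit about 20 mm behind the TCP, which fits the fingers retracting as they open. I'll re-measure with tighter top-face masks.

Run:
```python
from loc import *
# table plane tilt per camera, on and around the objects
for n in C:
    P=C[n].reshape(-1,3); m=(abs(P[:,2])<.02)&(P[:,0]>.35)&(P[:,0]<.75)&(P[:,1]>-.5)&(P[:,1]<-.2); 
    A=np.c_[P[m][:,:2],np.ones(m.sum())]; print(n,'table',np.linalg.lstsq(A,P[m][:,2],rcond=None)[0].round(4),np.median(P[m][:,2]).round(4))
    m=(abs(P[:,2])<.02)&(P[:,0]>.15)&(P[:,0]<.7)&(P[:,1]>.2)&(P[:,1]<.45); A=np.c_[P[m][:,:2],np.ones(m.sum())]; print(n,'bench',np.linalg.lstsq(A,P[m][:,2],rcond=None)[0].round(4),np.median(P[m][:,2]).round(4))
# silhouettes by colour: jar cap (blue-teal), carton blue; white cap
for nm,c,z in(("jar",(.42,-.175),.091),("tab",(.566,-.407),.110),("carton",(.575,-.314),.088),("white",(.4,-.448),.034),("yellow",(.655,-.44),.088)):
    for n in C:
        for w in(.004,.0025):
            m=near(n,c,.07,z-w,z+.012); q=up(n,m,z); r=cv2.minAreaRect((q*1000).astype(np.float32)); h=C[n][m][:,2]
            print(nm,n,w,m.sum(),'zmed',np.median(h).round(4),'rect',np.round(r[0],1),np.round(r[1]),round(r[2],1))
```

```text
scene table [-0.0006 -0.0015 -0.    ] -0.0008
scene bench [ 0.0063 -0.0077  0.0013] -0.0014
top table [-0.002   0.0013  0.0001] -0.0017
top bench [ 0.0023 -0.008   0.0032] 0.0006
jar scene 0.004 152 zmed 0.0897 rect [ 423.6 -180.8] [65. 63.] 14.1
jar scene 0.0025 131 zmed 0.0899 rect [ 422.3 -177.7] [64. 56.] 14.1
jar top 0.004 179 zmed 0.0906 rect [ 418.1 -169.8] [60. 63.] 71.4
jar top 0.0025 137 zmed 0.0914 rect [ 418.1 -169.8] [60. 63.] 71.4
tab scene 0.004 128 zmed 0.1098 rect [ 568.5 -410.7] [42. 41.] 80.4
tab scene 0.0025 116 zmed 0.1099 rect [ 567.8 -410. ] [42. 40.] 87.0
tab top 0.004 73 zmed 0.1097 rect [ 563.4 -405.4] [39. 37.] 72.9
tab top 0.0025 62 zmed 0.1104 rect [ 563.4 -405.4] [39. 37.] 72.9
carton scene 0.004 153 zmed 0.0874 rect [ 578.9 -317.9] [41. 57.] 4.2
carton scene 0.0025 138 zmed 0.0874 rect [ 578.  -315.8] [40. 53.] 5.3
carton top 0.004 100 zmed 0.0874 rect [ 574.8 -330.6] [43. 93.] 3.6
carton top 0.0025 83 zmed 0.0879 rect [ 575.4 -331.3] [41. 93.] 2.0
white scene 0.004 418 zmed 0.0331 rect [ 402.9 -448.9] [117.  45.] 86.4
white scene 0.0025 388 zmed 0.0333 rect [ 402.  -448.8] [117.  43.] 86.4
white top 0.004 228 zmed 0.0333 rect [ 397.2 -442.3] [116.  43.] 85.9
white top 0.0025 171 zmed 0.0344 rect [ 397.2 -442.3] [116.  43.] 85.9
yellow scene 0.004 226 zmed 0.0874 rect [ 661.9 -444.9] [55. 41.] 80.4
yellow scene 0.0025 211 zmed 0.0875 rect [ 661.4 -444.3] [54. 40.] 80.4
yellow top 0.004 87 zmed 0.0875 rect [ 657.9 -438.5] [52. 40.] 78.5
yellow top 0.0025 70 zmed 0.0883 rect [ 658.1 -438.6] [52. 40.] 78.0
```

Run:
```python
from loc import *
g0=np.array([.443,.309]); a=np.radians(-14.3); ex=np.array([np.cos(a),np.sin(a)]); ey=np.array([-ex[1],ex[0]])
# top view: floor discs seen inside cups, z<0.02
for n,sh in(("top",(-.0,.0)),("scene",(.0036,-.0077))):
  g=g0+sh
  for nm,sx,sy in(("M",1,1),("S",1,-1),("L",-1,1),("O",-1,-1)):
    c=g+.048*(sx*ex+sy*ey)
    r={'M':.034,'S':.025,'L':.040,'O':.034}[nm]
    m=near(n,c,r,-.01,.019); q=up(n,m,.010)
    if len(q): u=(q-c)@np.c_[ex,ey]; print(n,nm,c.round(4),len(q),'mid',((u.max(0)+u.min(0))/2*1e3).round(1),'ext',((u.max(0)-u.min(0))*1e3).round(),'mean',(u.mean(0)*1e3).round(1))
  # wall profile
  m=near(n,g,.17,.0,.05); P=C[n][m]; u=(P[:,:2]-g)@np.c_[ex,ey]
  for k in(0,1):
    h=P[:,2]>.032; print(n,'xy'[k],'hi extents',np.percentile(u[h,k],[0.5,99.5]).round(4), np.histogram(u[h,k],bins=np.arange(-.12,.121,.008))[0])
```

```text
top M [0.5014 0.3437] 186 mid [ 1.5 -0.9] ext [60. 66.] mean [ 1.8 -1. ]
top S [0.4777 0.2506] 103 mid [-0.9 -0.3] ext [48. 47.] mean [ 0.2 -1.5]
top L [0.4083 0.3674] 273 mid [ 0.3 -1.5] ext [81. 73.] mean [4.3 0. ]
top O [0.3846 0.2743] 204 mid [1.1 2.4] ext [63. 58.] mean [2.3 1.2]
top x hi extents [-0.1091  0.1086] [ 0 35 67 15 51 17 29 14 14 18 11 14 10 23 27 19 24  8 14 19 17 14 12 17
 22 20 16  8 44  0]
top y hi extents [-0.1039  0.104 ] [ 0  3 25 29 21 11 18 19 26 23 17 31 26 24 22 19 18 24 20 22 27 21 12 20
 21 29 32 35  4  0]
scene M [0.505 0.336] 12 mid [-3. 26.] ext [46. 47.] mean [-13.5  32.4]
scene S [0.4813 0.2429] 3 mid [-12.3  36.1] ext [12.  6.] mean [-12.9  35.7]
scene L [0.4119 0.3597] 23 mid [-11.6  28.9] ext [71. 55.] mean [-15.1  30.7]
scene O [0.3882 0.2666] 10 mid [-0.2 32.6] ext [47. 31.] mean [-8.5 29. ]
scene x hi extents [-0.1067  0.1082] [ 0  6 21  8 22  5 17  9  8 10  4  8 11  7  8  6  6  5  7 12 12  8  6  9
 11  5  8  7 15  0]
scene y hi extents [-0.0974  0.1043] [ 0  1  4 32  8  8  5  7  8 11 13 10  9 12 10  4  9 13  6  7  9  5  7  5
  7 14 12 23  2  0]
```

Both cameras carry a small constant offset, so I'll average them. Starting with the jar: it squeezes to the gripper centre, so it also checks the measurements.

```bash
cat >> h.py <<'E'
g=np.array([.4455,.3065]); YAW=-14.3; a_=np.radians(YAW); EX=np.array([np.cos(a_),np.sin(a_)]); EY=np.array([-EX[1],EX[0]])
BAY={n:g+.048*(sx*EX+sy*EY) for n,sx,sy in(("M",1,1),("S",1,-1),("L",-1,1),("O",-1,-1))}
LIFT=.135
def shot(k):
    for n in("scene","top"):
        p,d=robot.grab_frame(n); np.savez(f"{n}{k}.npz",p=p,d=d); cv2.imwrite(f"pics/{n}{k}.png",p[:,:,::-1])
def st(s): print(s,'t',round(robot.read_t(),1),'pos',np.round(robot.read_position(),4),'F',np.round(robot.read_force(),1),'w',round(robot.read_grip_width()*88,1))
def pick(xy,G,a):
    R=down(a); z=G-.019
    robot.goto([*xy,z+LIFT],R); robot.servo_line([*xy,z],speed=.15); st('down')
    robot.move_gripper(0.); st('grip'); robot.servo_line([*xy,z+LIFT],speed=.15); st('lift')
def hover(xy,G,a): robot.goto([*xy,G-.019+.01+LIFT],down(a)); st('hover')
def lower(xy,G,h,speed=.1): robot.servo_line([*xy,G-.019+.01+h],speed=speed); st(f'low {h}')
def release(xy,G,op): robot.move_gripper(op); robot.servo_line([*xy,G-.019+.01+LIFT],speed=.2); st('out')
E
python3 - <<'E'
from h import *
pick([.4202,-.1738],.050,180); hover(BAY['L'],.050,165.7); lower(BAY['L'],.05,.05); shot('C')
im=[]
for n in("scene","top"):
    p=np.load(n+"C.npz")['p']; x,y=np.round(proj(n,[*BAY['L'],.08])).astype(int); im.append(cv2.resize(p[y-42:y+43,x-56:x+56,::-1],(390,296),interpolation=cv2.INTER_CUBIC))
cv2.imwrite("pics/jar1.png",np.hstack(im))
for n in("scene","top"):
    D=np.load(n+"C.npz"); P=cloud(n,D['d']); p=D['p'].astype(int)
    m=(p[...,2]>p[...,0]+25)&(np.hypot(*(P[...,:2]-BAY['L']).transpose(2,0,1))<.08)&(P[...,2]>.12)&(P[...,2]<.2); print(n,m.sum(),np.median(P[m],0) if m.any() else '')
E
```

```text
down t 6.0 pos [ 0.4209 -0.1737  0.0315] F [ 0.4 -0.2  0. ] w 87.9
grip t 6.5 pos [ 0.4204 -0.1739  0.0314] F [-1.4  0.4  4.1] w 66.3
lift t 7.6 pos [ 0.4195 -0.1737  0.165 ] F [ 0.6  0.  -1.9] w 66.8
hover t 9.5 pos [0.4112 0.3642 0.176 ] F [ 0.1 -0.1 -0.8] w 66.6
low 0.05 t 10.5 pos [0.4112 0.3653 0.0916] F [ 0.7 -0.9 -1.1] w 66.3
scene 75 [0.41425736 0.34903601 0.14850217]
top 41 [0.39401359 0.37171248 0.15073758]
```

View pics/jar1.png

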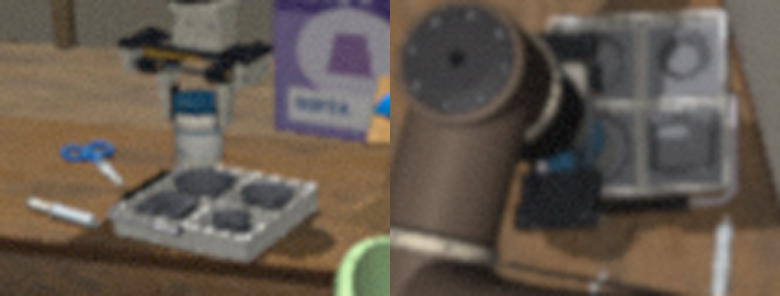

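The jar is held upright above the large bay. It may be slightly left of the cup (crop column 197 against about 205), so I'll overlay predicted outlines before lowering.

Run:
```python
from h import *
t=np.linspace(0,2*np.pi,80); k=8
def draw(im,n,o,xy,z,r,col):
    P=np.c_[xy[0]+r*np.cos(t),xy[1]+r*np.sin(t),np.full(80,z)]; q=((proj(n,P)-o+.5)*k).astype(int); cv2.polylines(im,[q.reshape(-1,1,2)],True,col,1)
out=[]
for n,f,o,w,h in(("scene","sceneC",(225,118),72,64),("top","top0",(148,218),60,64)):
    p=np.load(f+".npz")['p']; im=cv2.resize(p[o[1]:o[1]+h,o[0]:o[0]+w,::-1],(w*k,h*k),interpolation=cv2.INTER_CUBIC)
    for b,r,rf in(("L",.0415,.0355),("M",.0345,.0285),("S",.0255,.0195)):
        draw(im,n,o,BAY[b],.037,r,(0,255,0)); draw(im,n,o,BAY[b],.010,rf,(0,255,255))
    if n=="scene": draw(im,n,o,BAY['L'],.060,.032,(0,0,255)); draw(im,n,o,BAY['L'],.151,.0335,(0,0,255))
    out.append(im)
o=np.hstack(out); o=cv2.resize(o,None,fx=800/o.shape[1],fy=800/o.shape[1]); cv2.imwrite("pics/ov.png",o)
```

```text
(no output)
```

View pics/ov.png

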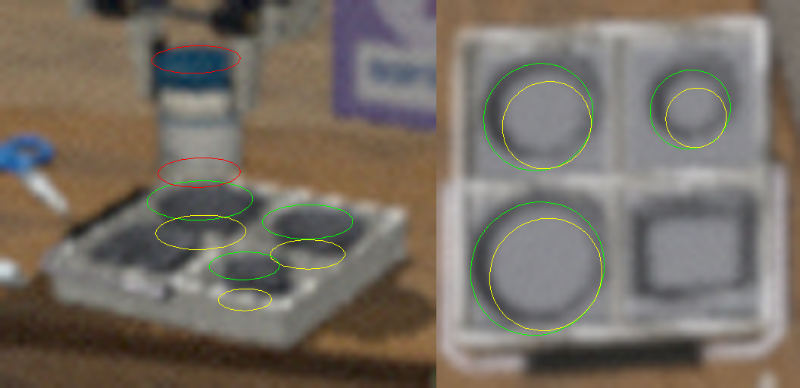

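The overlay shows the cups about 3 mm further in +x than predicted in both views, and the jar sits where predicted. I'll shift the grid by 3 mm and lower.

```bash
sed -i 's/^g=np.array(\[.4455,.3065\])/g=np.array([.4480,.3065])/' h.py
python3 - <<'E'
from h import *
b=BAY['L']
lower(b,.05,.05,.05); lower(b,.05,.012); lower(b,.05,.005,.03); lower(b,.05,.0015,.02)
E
```

```text
low 0.05 t 10.9 pos [0.4136 0.365  0.0913] F [-0.1  0.4 -2. ] w 66.1
low 0.012 t 11.4 pos [0.4161 0.3651 0.0536] F [12.7 -4.2 -0.3] w 66.0
low 0.005 t 11.8 pos [0.4169 0.3658 0.0473] F [14.4 -4.6  1.5] w 66.5
low 0.0015 t 12.1 pos [0.4171 0.3661 0.044 ] F [14.2 -4.   3.4] w 66.3
```

Run:
```python
from h import *
for s in(.002,.004,.006,.008,.010):
    lower(BAY['L']+s*EX,.05,.0015,.02)
    if robot.read_force()[0]<1: break
```

```text
low 0.0015 t 12.4 pos [0.4173 0.3651 0.0432] F [ 7.6 -1.6  0.6] w 66.2
low 0.0015 t 12.6 pos [0.4173 0.3638 0.0423] F [ 1.9 -0.9  0.8] w 66.4
low 0.0015 t 12.9 pos [0.419  0.3634 0.0424] F [-0.4 -0.  -0.4] w 66.4
```

Run:
```python
from h import *
for s in(.009,.0115,.014):
    lower(BAY['L']+s*EX,.05,.0015,.02)
    if robot.read_force()[0]<-4: break
lower(BAY['L']+.008*EX,.05,.0015,.02)
for s in(.003,.006):
    lower(BAY['L']+.008*EX+s*EY,.05,.0015,.02)
for s in(-.003,-.006):
    lower(BAY['L']+.008*EX+s*EY,.05,.0015,.02)
```

```text
low 0.0015 t 13.2 pos [0.4222 0.3626 0.0424] F [ 0.9  0.1 -1. ] w 66.4
low 0.0015 t 13.4 pos [0.4237 0.3621 0.0424] F [-5.9  0.8  2.7] w 66.4
low 0.0015 t 13.8 pos [0.4211 0.3628 0.0425] F [-0.  -0.7 -1.6] w 66.5
low 0.0015 t 14.1 pos [0.422  0.3659 0.0425] F [ 1.3 -0.2  1.1] w 66.6
low 0.0015 t 14.4 pos [0.4225 0.3678 0.0429] F [-1.9 -5.   7.3] w 66.4
low 0.0015 t 15.0 pos [0.4203 0.36   0.0424] F [ 0.1  1.7 -1.3] w 66.0
low 0.0015 t 15.3 pos [0.4199 0.3576 0.0427] F [ 0.1  1.2 -1.4] w 66.0
```

Run:
```python
from h import *
b=BAY['L']+.0075*EX
lower(b,.05,.001,.03); release(b,.05,1.0); 
robot.goto([.576,-.313,.066-.019+LIFT],down(184)); shot('D'); st('')
for n in("scene","top"):
    D=np.load(n+"D.npz"); P=cloud(n,D['d']); p=D['p'].astype(int)
    m=(np.hypot(*(P[...,:2]-b).transpose(2,0,1))<.07)&(P[...,2]>.085)&(P[...,2]<.115); 
    for w in(.0985,.095):
        mm=m&(P[...,2]>w); v,u=np.nonzero(mm); q=np.array([onz(n,i,j,.101)[:2] for i,j in zip(u,v)])
        r=cv2.minAreaRect((q*1000).astype(np.float32)); print(n,mm.sum(),np.median(P[mm],0).round(4),r)
print(b)
a=np.load("sceneD.npz")['p'][120:184,225:297,::-1];c=np.load("topD.npz")['p'][215:279,142:214,::-1]
cv2.imwrite("pics/jar2.png",cv2.resize(np.hstack([a,c]),None,fx=5.5,fy=5.5,interpolation=cv2.INTER_CUBIC))
```

```text
low 0.001 t 15.6 pos [0.4206 0.3623 0.0428] F [-1.4 -3.7  9.5] w 66.4
out t 17.0 pos [0.42   0.3624 0.1748] F [-0.8 -0.3  0.2] w 87.7
 t 19.6 pos [ 0.5764 -0.3122  0.1821] F [ 0.4  0.9 -0.6] w 88.1
scene 13 [0.4405 0.3584 0.0999] ((441.0982971191406, 360.0292663574219), (18.467750549316406, 40.99125289916992), 12.882452011108398)
scene 23 [0.4405 0.3596 0.099 ] ((444.7149353027344, 354.3630676269531), (23.03521156311035, 55.21086502075195), 16.419008255004883)
top 177 [0.4156 0.3619 0.1019] ((417.17059326171875, 362.29974365234375), (61.014652252197266, 62.457420349121094), 29.445858001708984)
top 249 [0.4184 0.3619 0.1004] ((418.42144775390625, 361.3312072753906), (65.11566162109375, 63.667457580566406), 46.97356033325195)
[0.42061082 0.36301622]
```

View pics/jar2.png

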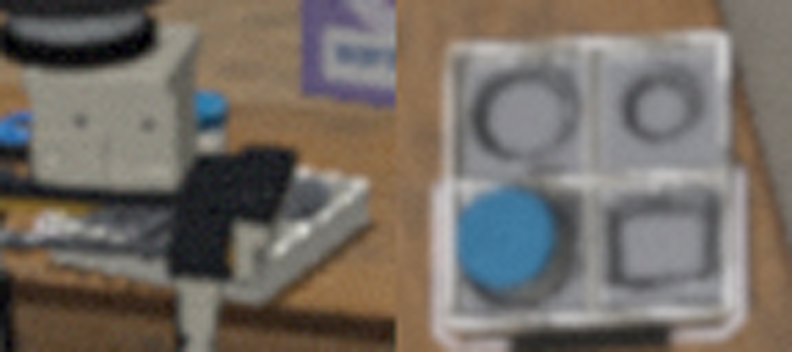

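The jar is seated: cap top at z≈0.101, within the large cup. By touch the grid centre lies about 6 mm further along the caddy's x, so I update it. Next is the carton, lowered with force-following.

```bash
sed -i 's/^g=np.array(\[.4480,.3065\])/g=np.array([.4538,.3050])/' h.py
cat >> h.py <<'E'
def seat(b,G,hs=(.05,.022,.012,.006,.0015)):
    b=np.array(b,float)
    for h in hs:
        lower(b,G,h,.1 if h>=.022 else .04)
        for _ in range(6):
            F=robot.read_force()[:2]; n=np.linalg.norm(F)
            if n<3.5: break
            b+=.0018*F/n; lower(b,G,h,.03)
    return b
E
python3 - <<'E'
from h import *
G=.066
pick([.576,-.313],G,184); hover(BAY['O'],G,165.7)
b=seat(BAY['O'],G,(.05,.022,.012,.006)); print(b-BAY['O'])
E
```

```text
down t 20.9 pos [ 0.5767 -0.3133  0.048 ] F [ 0.1 -0.4 -0.2] w 87.7
grip t 21.7 pos [ 0.576 -0.313  0.047] F [0.1 0.2 0. ] w 40.2
lift t 22.8 pos [ 0.5753 -0.3127  0.1808] F [-0.2 -0.4 -0.5] w 40.0
hover t 25.0 pos [0.3958 0.27   0.1919] F [ 1.3  0.1 -1.1] w 39.9
low 0.05 t 26.0 pos [0.3958 0.2707 0.1075] F [-0.7  0.8  0. ] w 40.0
low 0.022 t 26.4 pos [0.3956 0.2704 0.0793] F [ 0.2  0.1 -0.4] w 40.0
low 0.012 t 26.8 pos [0.3954 0.2702 0.0689] F [ 0.4  0.  -1. ] w 40.1
low 0.006 t 27.1 pos [0.3953 0.2701 0.0627] F [ 0.6 -0.6 -0.2] w 40.2
[0. 0.]
```

Run:
```python
from h import *
G=.066; b=seat(BAY['O'],G,(.001,)); release(b,G,.75)
robot.move_gripper(1.); G=.058
pick([.571,-.191],G,180); hover(BAY['S'],G,165.7); shot('E')
a=np.load("sceneE.npz")['p'][110:182,225:307,::-1];c=np.load("topE.npz")['p'][210:282,132:214,::-1]
cv2.imwrite("pics/drop1.png",cv2.resize(np.hstack([a,c]),None,fx=4.8,fy=4.8,interpolation=cv2.INTER_CUBIC))
```

```text
low 0.001 t 27.4 pos [0.3953 0.2701 0.0577] F [ 0.5 -0.9 -0. ] w 40.0
out t 28.9 pos [0.3948 0.2698 0.1909] F [-0.5 -0.4 -0.7] w 65.6
down t 32.3 pos [ 0.5718 -0.1909  0.0399] F [0.6 0.2 0.8] w 88.0
grip t 33.4 pos [ 0.5709 -0.191   0.039 ] F [-0.4  0.1 -0. ] w 23.1
lift t 34.4 pos [ 0.5703 -0.1908  0.1729] F [-0.1  0.4 -1.1] w 22.9
hover t 36.1 pos [0.4887 0.246  0.1838] F [-0.4  0.  -1.7] w 22.9
```

View pics/drop1.png

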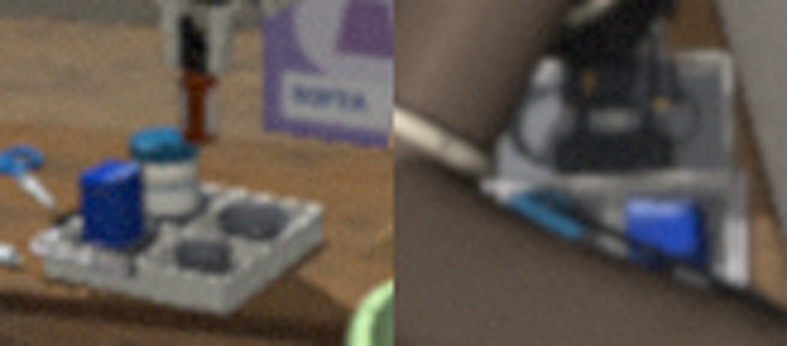

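The jar and carton are in place. The dropper seems to be held by its black collar (width 23 mm, fingertips at the top of the brown body). I'll measure the heights.

Run:
```python
from h import *
D=np.load("sceneE.npz"); P=cloud('scene',D['d']); p=D['p'].astype(int)
tp=np.array([.4887,.246]); m=np.hypot(*(P[...,:2]-tp).transpose(2,0,1))<.06
br=m&(p[...,0]>p[...,2]+40)&(P[...,2]>.1); Q=P[br]; print('brown',br.sum(),Q.min(0).round(4),Q.max(0).round(4))
for z in np.arange(.13,.26,.01):
    k=m&(abs(P[...,2]-z)<.005); 
    if k.any(): print(round(z,3),k.sum(),P[k][:,0].min().round(3),P[k][:,0].max().round(3),np.median(P[k][:,1]).round(3),p[k].mean(0).round())
# same bottle before picking
D=np.load("sceneD.npz"); P=cloud('scene',D['d']); p=D['p'].astype(int); m=np.hypot(P[...,0]-.571,P[...,1]+.191)<.03
for z in np.arange(.02,.11,.01):
    k=m&(abs(P[...,2]-z)<.005)
    if k.any(): print(round(z,3),k.sum(),P[k][:,0].min().round(3),P[k][:,0].max().round(3),p[k].mean(0).round())
```

```text
brown 96 [0.4432 0.2128 0.1448] [0.52   0.2696 0.3075]
0.14 3 0.489 0.497 0.228 [76. 65. 58.]
0.15 16 0.473 0.505 0.233 [76. 52. 42.]
0.16 22 0.473 0.505 0.233 [93. 71. 58.]
0.17 17 0.48 0.505 0.229 [91. 69. 56.]
0.18 19 0.48 0.507 0.227 [91. 65. 51.]
0.19 16 0.481 0.506 0.231 [92. 67. 52.]
0.2 22 0.478 0.506 0.23 [80. 44. 27.]
0.21 28 0.462 0.519 0.236 [82. 69. 59.]
0.22 35 0.464 0.52 0.237 [75. 73. 67.]
0.23 33 0.464 0.521 0.238 [76. 75. 69.]
0.24 35 0.46 0.52 0.238 [82. 80. 73.]
0.25 32 0.461 0.525 0.239 [97. 94. 86.]
0.02 15 0.57 0.588 [84. 53. 35.]
0.03 21 0.57 0.588 [87. 58. 44.]
0.04 25 0.56 0.587 [95. 72. 63.]
0.05 29 0.56 0.587 [90. 59. 46.]
0.06 32 0.557 0.587 [79. 43. 25.]
0.07 24 0.561 0.581 [35. 29. 24.]
0.08 16 0.564 0.58 [36. 32. 29.]
0.09 9 0.565 0.575 [34. 31. 29.]
0.1 7 0.566 0.575 [42. 41. 37.]
```

The open and shut fingertips are really about 20 mm behind the nominal TCP, so the pads are on the collar. The bottle is firm and upright (bottom at z≈0.144 as expected), so I'll lower it gently.

Run:
```python
from h import *
G=.058; b=seat(BAY['S'],G,(.05,.022,.012,.006,.001)); print(b-BAY['S']); shot('F')
a=np.load("sceneF.npz")['p'][110:182,225:307,::-1]
cv2.imwrite("pics/drop2.png",cv2.resize(a,None,fx=6,fy=6,interpolation=cv2.INTER_CUBIC))
```

```text
low 0.05 t 37.2 pos [0.4889 0.2469 0.0996] F [ 0.3  0.4 -1.4] w 22.6
low 0.022 t 37.6 pos [0.4886 0.2466 0.0712] F [0.7 0.6 0.2] w 23.1
low 0.012 t 38.0 pos [0.4886 0.2467 0.061 ] F [ 0.8 -0.5 -1.6] w 22.9
low 0.006 t 38.3 pos [0.4885 0.2467 0.0548] F [ 1.   0.4 -1.8] w 22.7
low 0.001 t 38.6 pos [0.4885 0.2466 0.0498] F [ 1.9  0.9 -1.6] w 23.1
[0. 0.]
```

View pics/drop2.png

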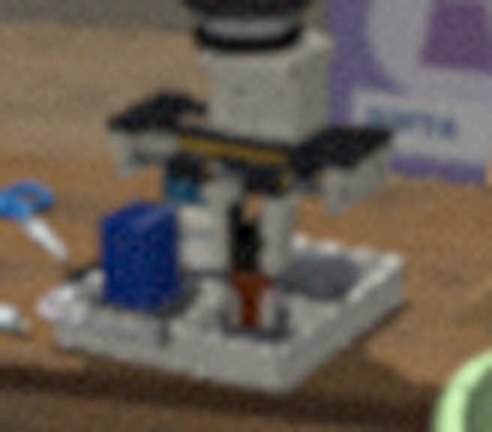

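The dropper stands upright in the small cup. I'll release it and fetch the tablet bottle, gripping across y and 20 mm lower to allow for the finger offset.

Run:
```python
from h import *
release(BAY['S'],.058,.6); robot.move_gripper(1.)
G=.048; pick([.5656,-.4077],G,270); hover(BAY['M'],G,255.7); shot('G')
a=np.load("sceneG.npz")['p'][100:182,225:307,::-1]
cv2.imwrite("pics/tab1.png",cv2.resize(a,None,fx=6,fy=6,interpolation=cv2.INTER_CUBIC))
```

```text
out t 40.2 pos [0.4877 0.2462 0.1828] F [ 0.8  0.2 -0. ] w 52.9
down t 44.6 pos [ 0.5664 -0.408   0.0301] F [-0.2 -0.8  0.2] w 87.6
grip t 45.3 pos [ 0.5656 -0.4077  0.0291] F [0.5 0.6 1. ] w 49.7
lift t 46.3 pos [ 0.565  -0.4073  0.1627] F [ 0.5 -0.1 -1.1] w 50.0
hover t 49.0 pos [0.5126 0.339  0.174 ] F [ 0.2 -0.2 -1.3] w 49.8
```

View pics/tab1.png

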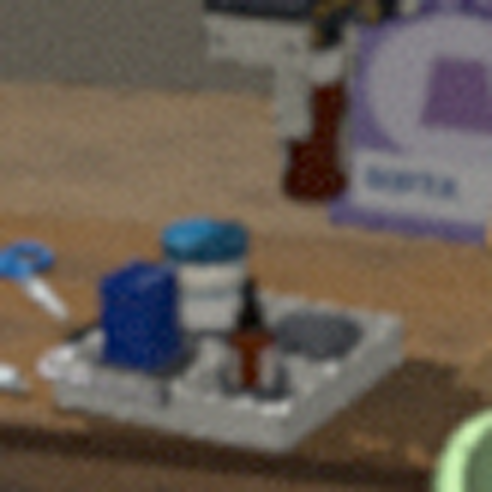

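The three medicines stand upright, and the tablet bottle is gripped on its body above the medium cup. Now I'll lower it.

Run:
```python
from h import *
G=.048; b=seat(BAY['M'],G,(.05,.022,.012,.006,.001)); print(b-BAY['M'])
release(b,G,.72)
robot.goto([.45,-.05,.30],down(180)); shot('H'); st('')
a=np.load("sceneH.npz")['p'][110:182,225:307,::-1];c=np.load("topH.npz")['p'][210:282,132:214,::-1]
cv2.imwrite("pics/end.png",cv2.resize(np.hstack([a,c]),None,fx=4.8,fy=4.8,interpolation=cv2.INTER_CUBIC))
for n in("scene","top"):
    P=cloud(n,np.load(n+"H.npz")['d'])
    for nm,z in dict(L=.101,O=.098,M=.120,S=.112).items():
        m=(np.hypot(*(P[...,:2]-BAY[nm]).transpose(2,0,1))<.05)&(P[...,2]>z-.02)&(P[...,2]<z+.02)
        h=P[m][:,2]; top=np.percentile(h,95) if nm=='S' else np.median(h[h>z-.006]) if (h>z-.006).any() else 0
        k=m&(P[...,2]>z-.006); print(n,nm,'top',round(float(top),4),'exp',z,'xy off mm',((P[k][:,:2].mean(0)-BAY[nm])*1e3).round(1) if k.any() else '')
```

```text
low 0.05 t 50.1 pos [0.5126 0.34   0.0897] F [ 0.5  0.5 -0. ] w 49.9
low 0.022 t 50.5 pos [0.5122 0.3396 0.0611] F [ 0.3 -0.  -0.8] w 49.7
low 0.012 t 50.9 pos [0.5121 0.3395 0.0509] F [-0.5  0.5 -0.7] w 49.5
low 0.006 t 51.2 pos [0.512  0.3395 0.0446] F [ 0.2 -0.1 -1.3] w 49.9
low 0.001 t 51.5 pos [0.5121 0.3396 0.0398] F [-0.5  0.5 -0.9] w 49.8
[0. 0.]
out t 52.8 pos [0.5115 0.3392 0.1728] F [-0.7 -0.4  0.1] w 63.6
 t 54.5 pos [ 0.4503 -0.0493  0.2994] F [ 0.1 -0.7  0.1] w 63.8
scene L top 0.0992 exp 0.101 xy off mm [ 4.  -9.9]
scene O top 0.0956 exp 0.098 xy off mm [ 4. -4.]
scene M top 0.1186 exp 0.12 xy off mm [ 3.5 -6.1]
scene S top 0.1069 exp 0.112 xy off mm [ 1.7 -3.1]
top L top 0.1007 exp 0.101 xy off mm [-1.3 -1. ]
top O top 0.0979 exp 0.098 xy off mm [-1.1  1.5]
top M top 0.1206 exp 0.12 xy off mm [-2.5  2.9]
top S top 0.1099 exp 0.112 xy off mm [-3.4 -2.1]
```

View pics/end.png

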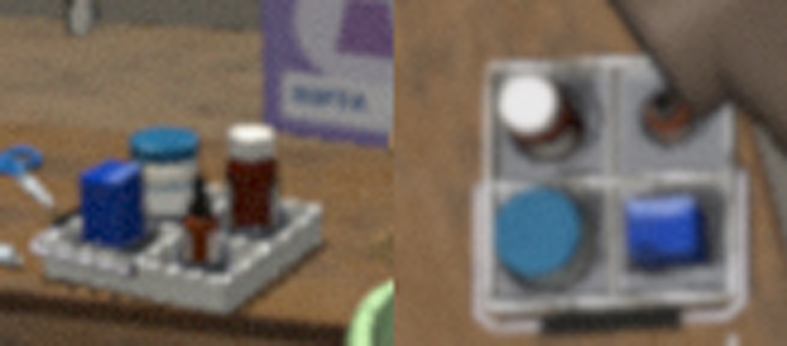

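All four stand upright at floor height in their own bays.

```bash
python3 -c "
from rig import robot
print(robot.job_done())"
```

```text
the job is handed in; nothing more can be done
None
```

I handed the job in at about 55 s: the last camera check showed the dropper bottle, tablet bottle, jar and blue carton upright at floor height in their own inserts. The arm never worked next to the amber vial or the lying carton, though I took no final picture to confirm they hadn't moved.

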